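# Stand the moulded chocolate bears up on their cards

### The arm

A 6-joint arm with a two-finger parallel gripper is mounted at the origin on a cart in front of the work surface, level with it; the furniture and walls round the work are solid. World frame = base frame: x ahead of the robot, y to its left, z up, the work surface at z = 0. Lengths are in m, angles in degrees, forces in N, time in s.
With the tool pointing down it reaches from about 0.35 to 0.875 m from the base axis. Payload 4.2 kg.
Tool frame: the origin (TCP) lies at the very end of the fingers, on their centre line; the grasp point (between the pads) lies 19 mm behind it; z points along the fingers, y is the line along which they close (so a half turn about z gives the same grasp; the last joint's range is limited). The gripper opens to 87 mm and grips with 3 to 60 N. Pads are 19 mm wide; open, the fingers measure 117 mm over their backs; the gripper's body (75 mm by 190 mm) begins 51 mm behind the grasp point.
Start: joints at [89.473, 22.042, 0.453, 0, -68.411, -14.817], TCP at [0.165, 0.603, 0.223] pointing down, gripper open.
Joint ranges: [-179.83, 179.83], [-69.29, 118.12], [-61.27, 80.66], [-181.25, 117.63], [-171.15, -9.14], [-177.46, 177.46]. Speed limits (degrees/s): [159.86, 159.86, 180, 180, 180, 180].

### API

Orientations are given as a 3x3 rotation matrix whose columns are the frame's x, y, z axes.
In Python, from station import r gives the robot as it stands.
- The arm moves only by the tool jog_arm, never from a script. Its argument "plan" is text: rows parted by semicolons, each of 7 numbers parted by spaces: the shift along the tool's x, y, z normalised to -1 to 1, where 1 is 0.025 m, then the turn, a rotation vector about the tool's x, y, z normalised to -1 to 1, where 1 is 8 degrees, then the closure, from -1 (fully open) to 1 (shut). A call has exactly 10 rows; each row shifts and turns the commanded pose from where the row before left it, along the tool's axes as they then stand; what a row does not reach is not made up. A row lasts 1/10 s, in which the tool goes at most 50 mm and 8.59 degrees, less where a joint would pass 70% of its speed; a pose out of reach is approached as far as the arm can. A call with a number of a shift or a turn outside -1 to 1 is refused whole. A call with a gripper value outside its range is refused whole. The fingers move at their own pace and stop on an object; the grip force is fixed at half the most. Time passes only in rows, so rows that do not move let the fingers close, or fill a call up. It gives the time, the measured TCP pose, the force, the opening and the grip force at its end, in the units of the state.
- r.sense(): the state, without advancing time (a new reading comes with each control period).
- r.capture(name): name is "scene" or "top" or "wrist"; returns (picture, depth): 480x640x3 uint8, red, green, blue; 480x640 float32, m along the optical axis (not along the pixel's ray), 0 where there is no reading.
- r.get_calibration(name): a dict with "mtx" (3x3 intrinsics, pixels), "extrinsics" (4x4, takes a point from camera to world coordinates). Camera axes: x right, y up, looking along -z (the intrinsics and any distortion apply to the point x, -y, -z); pixel columns grow to the right and rows downward; lengths in m; the calibration is good to about 2 mm. A picture is of the moment at which its call begins: read the wrist's pose just before it. get_calibration takes no time and is no camera call; for the wrist camera it gives the pose at the moment of the call.
- r.finish_job(): hands the job in; it is judged then, once.
The state is a dict: "time_s": time; "joints": joint angles; "joint_velocities": joint speeds; "effort": joint torques, N m; "tcp_pos": TCP position; "ee_rot": TCP orientation; "wrist_force": force on the tool from outside, world axes, zero at the start; "moment": the same for the moment, N m; "gripper_width": opening from 0.0 (shut) to 1.0 (fully open); "gripper_force": force on a finger pad.
Only numpy, scipy, OpenCV 4.12 (cv2) and the standard library are available. Lean on these libraries where they do the work, as an engineer would, in place of code of your own. Each camera call takes 0.05 s, during which the arm holds its last target. There are 200 camera calls.

### The job

Finish the row of chocolate bears on the wooden board: one bear has toppled over on the counter, and another still lies on its back in the open half of its mould. Stand both upright on their feet, each in the middle of an empty round card of its own, and leave the bear that already stands there as it is. Set them down gently: the chocolate cracks if it is dropped or pressed hard onto the board.

Things in the scene. Friction and masses are not known exactly. Their poses are not given: they have to be found in the camera images.
- bear_mould: dark chocolate bear, 102 mm tall, rigid, about 80 g, lying on its back in the mould. Origin: centre of the underside of its foot; +z from foot to head (level now), +x the way it faces (up now). Foot: square plinth 44 x 44 x 12 mm; hips 41 mm wide to 18 mm; round body 34 to 35 mm wide from 27 to 58 mm above the foot (grip here; mass centre near 48 mm); ball head 44 mm wide, centre at 80 mm
- bear_fallen: an identical chocolate bear that has toppled; it lies on its back on the counter in front of the board. Same origin, axes and sizes as bear_mould; resting on the back edge of its plinth and the back of its head, its axis is level, 22 mm above the counter
- bear_done: an identical chocolate bear, already standing on its card; leave it alone
- mould: open half of the white mould, 123 x 76 x 26 mm, fixed; origin under its centre. Cavity along its x, foot pocket at +x, head at -x, cavity axis 26 mm above the counter: the lying bear stands half out. Side walls are cut away from 15 to 64 mm from the foot for the fingers, leaving a 4 mm floor plate. Pins 3 mm high on the rim corners. The bear has 2 mm of play and lifts straight up
- board: wooden board 200 x 300 x 21 mm flat on the counter, fixed, long side along its y; origin under its centre
- card_a: empty white round card 76 mm in diameter, 2 mm thick, with a small tab at its -x side, fixed on the board; origin: centre of its underside, 21 mm above the counter, so its top is at 23 mm. The three cards lie in a row along the board, 110 mm apart, in any order
- card_b: the other empty card, identical to card_a
- card_c: the card on which bear_done stands, identical to card_a
There are look-alikes about, which are no part of the job. What is shaped like the bear_mould but purple or turquoise is not meant. What is shaped like the mould but purple is not meant.

How it is judged (in metres and radians):
At the end, for the whole second after the job is handed in: Both bears stand upright (within 0.08 rad) and still on their feet, each on one of the two empty cards, one bear to a card, its foot's centre within 15 mm of the card's centre; the third bear still stands upright on its card (within 18 mm of its centre) (angle between each of bear_mould, bear_fallen, bear_done's own z axis and vertical below 0.08 rad and height (world z) of bear_mould between 0.019 and 0.027 m and height (world z) of bear_fallen between 0.019 and 0.027 m and linear speed of each of bear_mould, bear_fallen below 0.02 m/s and ((horizontal distance between bear_mould and card_a below 0.015 m and horizontal distance between bear_fallen and card_b below 0.015 m) or (horizontal distance between bear_mould and card_b below 0.015 m and horizontal distance between bear_fallen and card_a below 0.015 m)) and horizontal distance between bear_done and card_c below 0.018 m); the robot touches nothing.
It fails at once if a bear is dropped or knocked flying (moves faster than 0.5 m/s while no finger touches it) ((contact force between the fingers and bear_mould below 0.02 N and linear speed of bear_mould above 0.5 m/s) or (contact force between the fingers and bear_fallen below 0.02 N and linear speed of bear_fallen above 0.5 m/s)).
It fails at once if the bear that already stands is pushed more than 12 mm or tipped (distance of bear_done from where it was at the start of the episode above 0.012 m or angle between bear_done's own z axis and vertical above 0.25 rad).
It fails at once if a bear is pressed onto its card or the board with more than 25 N (contact force between any of bear_mould, bear_fallen and card_a above 25 N or contact force between any of bear_mould, bear_fallen and card_b above 25 N or contact force between any of bear_mould, bear_fallen and board above 25 N).
It also fails if it takes over 64 s, if anything falls off the work surface, if the arm or the gripper's body presses on something with over 40 N, if the wrist force passes 120 N, or if a joint passes its speed limit or range.

## Working session

There is one attempt and no reset: what is moved stays moved. The work goes in short steps, Python scripts to look and compute and a tool call to move; the robot and the scene stay as the last step left them, time stands still between calls to the robot, and variables do not carry over. Pictures are saved under pics/ and viewed, at most 10 in all, crops included, and the job is handed in when it is done.

Besides the shell and the picture viewer there is one more tool, called after "Emit:" by a JSON object that holds its "method" and its "body", one argument or row to a line. jog_arm: Moves the arm, as the interface text tells. Scaled input: -1 to 1 covers 0.025 m each way for a shift and 8 degrees each way for a turn. Its arguments: {"type":"object","properties":{"plan":{"type":"string"}},"required":["plan"]}

```bash
mkdir -p pics; cat > h.py <<'E'
import numpy as np, cv2
from station import r
def snap(n,f):
    c=r.get_calibration(n); p,d=r.capture(n); cv2.imwrite('pics/'+f+'.png',p[:,:,::-1]); np.savez('pics/'+f,p=p,d=d,K=c['mtx'],E=c['extrinsics']); return f
def cloud(f):
    z=np.load('pics/'+f+'.npz'); d=z['d']; K=z['K'];E=np.array(z['E']);v,u=np.mgrid[:480,:640]
    P=np.stack([(u-K[0,2])/K[0,0]*d,-(v-K[1,2])/K[1,1]*d,-d],-1)
    return z['p'],P@E[:3,:3].T+E[:3,3],d
def ray(f,u,v,h):
    z=np.load('pics/'+f+'.npz');K=z['K'];E=z['E']
    q=E[:3,:3]@np.array([(u-K[0,2])/K[0,0],-(v-K[1,2])/K[1,1],-1]);t=(h-E[2,3])/q[2];return E[:3,3]+t*q
E
python3 - <<'E'
from h import *
for n in('top','scene'):
    snap(n,n+'0'); c=r.get_calibration(n); print({k:np.round(v,3).tolist() if not isinstance(v,str) else v for k,v in c.items()})
print(r.sense())
a=cv2.imread('pics/top0.png');b=cv2.imread('pics/scene0.png')
E
```

```text
{'mtx': [[514.215, 0.0, 322.773], [0.0, 514.215, 232.224], [0.0, 0.0, 1.0]], 'extrinsics': [[-0.06, 0.978, -0.201, 0.29], [-0.998, -0.059, 0.015, 0.176], [0.003, 0.201, 0.98, 1.202], [0.0, 0.0, 0.0, 1.0]]}
{'mtx': [[533.202, 0.0, 321.37], [0.0, 533.202, 236.265], [0.0, 0.0, 1.0]], 'extrinsics': [[0.768, 0.491, -0.411, 0.044], [-0.64, 0.587, -0.495, -0.404], [-0.002, 0.643, 0.766, 0.963], [0.0, 0.0, 0.0, 1.0]]}
{'time_s': 0.1, 'joints': array([ 8.94731109e+01,  2.20858085e+01,  3.87275567e-01, -2.39848901e-02,
       -6.84125982e+01, -1.48137265e+01]), 'joint_velocities': array([ 0.0492332 , -0.07360415,  0.12212509,  0.07654587, -0.0713717 ,
        0.00062097]), 'effort': array([ 6.74966873e-05, -3.91693532e+01,  1.87932390e+01,  4.23189059e+00,
        1.34548589e-02, -7.04183140e-05]), 'tcp_pos': array([0.16522539, 0.60219849, 0.22157595]), 'ee_rot': array([[ 9.64329289e-01, -2.64705224e-01, -4.07072026e-04],
       [-2.64705510e-01, -9.64327354e-01, -1.93591065e-03],
       [ 1.19894972e-04,  1.97460955e-03, -9.99998043e-01]]), 'wrist_force': array([-0.06948857,  0.15876604,  0.54435332]), 'moment': array([ 0.03211443, -0.0076965 ,  0.00527536]), 'gripper_force': 0.0, 'gripper_width': 1.0016919999613714}
```

View pics/top0.png

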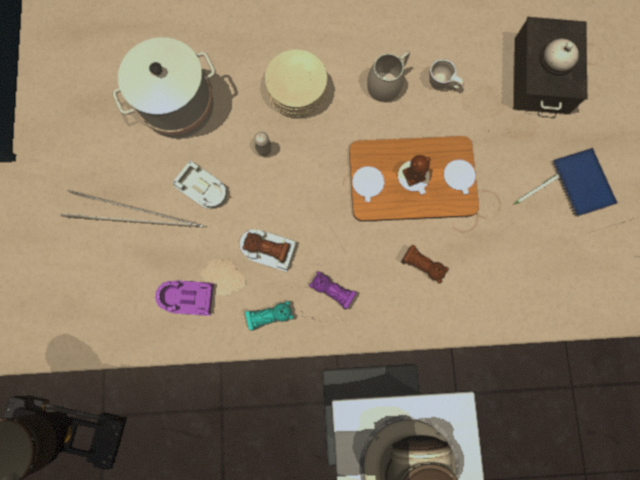

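View pics/scene0.png

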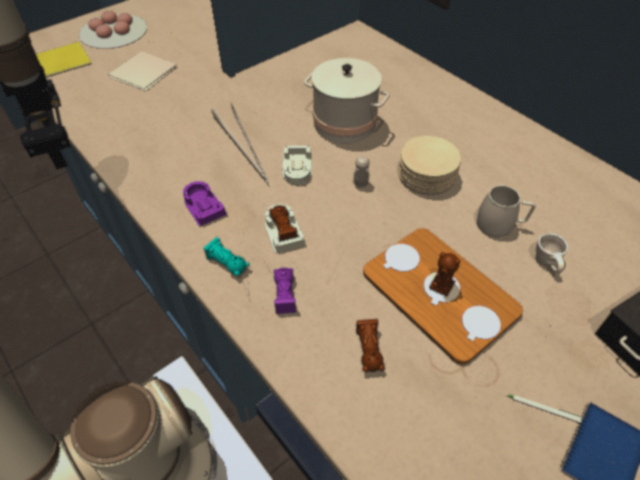

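The images show:
- **Brown bears in top:** one in the mould at (268,246), the fallen one at (425,264), and the standing one at (416,170).
- **Empty cards in top:** (368,182) and (460,176).
- **Look-alikes to avoid in top:** purple bear (333,290), turquoise bear (270,315), purple mould (184,298), empty white mould (201,185).

By colour and description, I choose the brown ones at (425,264) and (268,246).

```bash
python3 - <<'E'
from h import *
for f in('top0','scene0'):
    p,P,d=cloud(f); hsv=cv2.cvtColor(p,cv2.COLOR_RGB2HSV)
    R,G,B=[p[:,:,i].astype(int) for i in range(3)]
    br=((R<150)&(R-B>25)&(R-G>20)&(hsv[:,:,0]<15)&(hsv[:,:,1]>120)).astype(np.uint8)
    wh=((hsv[:,:,1]<40)&(hsv[:,:,2]>190)).astype(np.uint8)
    for nm,m in(('br',br),('wh',wh)):
        n,L,S,C=cv2.connectedComponentsWithStats(m)
        for i in range(1,n):
            if not 120<S[i,4]<1500: continue
            q=P[(L==i)&(d>0)]
            if not (0.2<q[:,0].mean()<.9): continue
            h=q[:,2]; k=q[h>.008]
            if len(k)<20: continue
            xy=k[:,:2].astype(np.float32); (c,s,a)=cv2.minAreaRect(xy)
            w,V=np.linalg.eigh(np.cov(xy.T))
            print(f,nm,C[i].round(),S[i,4],'mean',k.mean(0).round(3),'zp',np.percentile(h,[5,50,98]).round(3),'rect',np.round(c,3),np.round(s,3),round(a,1),'ax',V[:,1].round(3))
t=cv2.imread('pics/top0.png');s=cv2.imread('pics/scene0.png')
z=lambda im,u,v,w=40:cv2.resize(im[v-w:v+w,u-w:u+w],(290,290),interpolation=cv2.INTER_CUBIC)
cv2.imwrite('pics/crop.png',np.vstack([np.hstack([z(t,425,264),z(t,268,246)]),np.hstack([z(s,370,345),z(s,284,225)])]))
E
```

```text
top0 br [419. 167.] 449 mean [ 0.654 -0.066  0.092] zp [0.021 0.115 0.127] rect [ 0.672 -0.078] [0.079 0.071] 2.7 ax [-0.669  0.743]
top0 br [266. 247.] 562 mean [0.501 0.29  0.044] zp [0.036 0.045 0.052] rect [0.502 0.292] [0.098 0.04 ] 69.4 ax [0.352 0.936]
top0 br [425. 264.] 634 mean [ 0.441 -0.069  0.04 ] zp [0.03  0.04  0.049] rect [ 0.441 -0.071] [0.099 0.044] 54.6 ax [0.581 0.814]
top0 wh [460. 175.] 695 mean [ 0.651 -0.178  0.024] zp [0.02  0.024 0.028] rect [ 0.653 -0.178] [0.071 0.074] 63.3 ax [-0.969 -0.247]
top0 wh [410. 181.] 187 mean [ 0.642 -0.058  0.024] zp [0.019 0.024 0.028] rect [ 0.645 -0.059] [0.082 0.045] 30.6 ax [-0.757 -0.653]
top0 wh [368. 182.] 714 mean [0.648 0.043 0.024] zp [0.02  0.024 0.028] rect [0.649 0.042] [0.072 0.073] 42.2 ax [-0.987  0.162]
top0 wh [204. 188.] 795 mean [0.649 0.425 0.019] zp [0.001 0.006 0.03 ] rect [0.656 0.434] [0.105 0.071] 54.0 ax [0.499 0.866]
top0 wh [274. 258.] 235 mean [0.482 0.251 0.025] zp [0.002 0.007 0.03 ] rect [0.492 0.264] [0.061 0.067] 66.8 ax [-0.752  0.66 ]
scene0 br [282. 222.] 451 mean [0.496 0.281 0.043] zp [
[... 572 characters left out ...]
101 0.063] 62.7 ax [0.534 0.845]
scene0 wh [281. 234.] 184 mean [0.482 0.246 0.027] zp [0.002 0.006 0.031] rect [0.493 0.269] [0.071 0.067] 71.4 ax [-0.883  0.469]
scene0 wh [401. 257.] 705 mean [0.647 0.043 0.024] zp [0.021 0.024 0.028] rect [0.648 0.043] [0.076 0.072] 38.9 ax [-0.986  0.165]
scene0 wh [432. 291.] 174 mean [ 0.631 -0.063  0.023] zp [0.021 0.023 0.027] rect [ 0.634 -0.06 ] [0.071 0.027] 66.8 ax [0.422 0.907]
scene0 wh [481. 322.] 935 mean [ 0.651 -0.178  0.024] zp [0.021 0.024 0.027] rect [ 0.652 -0.177] [0.073 0.075] 59.7 ax [-0.981 -0.194]
scene0 wh [546. 408.] 181 mean [ 0.609 -0.367  0.01 ] zp [0.006 0.009 0.013] rect [ 0.609 -0.368] [0.006 0.112] 28.7 ax [-0.476  0.88 ]
```

View pics/crop.png

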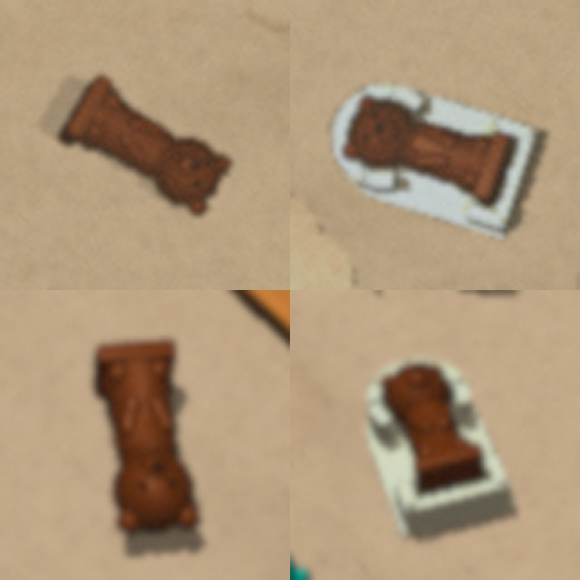

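The fallen bear's foot is upper-left in top and its head lower-right. The mould bear's head is on the left and its foot on the right. Both are plain brown chocolate bears, so the choice holds. Cards: (0.649, 0.043) and (0.652, -0.178).

Each bear will be gripped with the tool leaning 15° over the head, then swung upright with the tool sideways. The mould bear goes first, onto the right card.

```bash
cat >> h.py <<'E'
from scipy.spatial.transform import Rotation as Ro
from scipy.linalg import logm,expm
def down(az,tilt=0):   # tool x azimuth az, z down; then turned by tilt about own y
    a=np.radians(az);x=np.array([np.cos(a),np.sin(a),0]);z=np.array([0,0,-1.]);R=np.stack([x,np.cross(z,x),z],1)
    return R@Ro.from_euler('y',tilt,degrees=True).as_matrix()
def T(R,p): M=np.eye(4);M[:3,:3]=R;M[:3,3]=p;return M
def cur(): s=r.sense();return T(s['ee_rot'],s['tcp_pos'])
def rows(A,B,N,g=-1):
    S=expm(np.real(logm(np.linalg.inv(A)@B))/N)
    w=np.degrees(Ro.from_matrix(S[:3,:3]).as_rotvec())/8; t=S[:3,3]/.025
    M=A.copy();zs=[]
    for i in range(N): M=M@S; zs.append(M[2,3])
    print(N,'x:',*np.round(t,3),*np.round(w,3),g,' minz',round(min(zs),3))
def rep():
    s=r.sense();print('t',s['time_s'],'q',s['joints'].round(1),'p',s['tcp_pos'].round(4),'F',s['wrist_force'].round(2),'w',round(s['gripper_width'],3),'gf',s['gripper_force']);print(s['ee_rot'].round(3).tolist())
E
python3 - <<'E'
from h import *
rows(cur(),T(down(-110.8),[.499,.285,.2]),20)
E
```

```text
20 x: 0.99 -0.306 0.043 0.0 -0.001 0.597 -1  minz 0.2
```

Emit:
{"method": "jog_arm", "body": {
  "plan": "0.99 -0.306 0.043 0 0 0.597 -1;0.99 -0.306 0.043 0 0 0.597 -1;0.99 -0.306 0.043 0 0 0.597 -1;0.99 -0.306 0.043 0 0 0.597 -1;0.99 -0.306 0.043 0 0 0.597 -1;0.99 -0.306 0.043 0 0 0.597 -1;0.99 -0.306 0.043 0 0 0.597 -1;0.99 -0.306 0.043 0 0 0.597 -1;0.99 -0.306 0.043 0 0 0.597 -1;0.99 -0.306 0.043 0 0 0.597 -1"
}}

```text
time_s: 1.1
tcp_pos: [0.4031, 0.5172, 0.2109]
ee_rot: [[0.449, -0.893, -0.001], [-0.893, -0.449, -0.001], [0.001, 0.001, -1.0]]
wrist_force: [-0.3, 0.6, -0.7]
gripper_width: 1.0
gripper_force: 0.0
```

Emit:
{"method": "jog_arm", "body": {
  "plan": "0.99 -0.306 0.043 0 0 0.597 -1;0.99 -0.306 0.043 0 0 0.597 -1;0.99 -0.306 0.043 0 0 0.597 -1;0.99 -0.306 0.043 0 0 0.597 -1;0.99 -0.306 0.043 0 0 0.597 -1;0.99 -0.306 0.043 0 0 0.597 -1;0.99 -0.306 0.043 0 0 0.597 -1;0.99 -0.306 0.043 0 0 0.597 -1;0.99 -0.306 0.043 0 0 0.597 -1;0.99 -0.306 0.043 0 0 0.597 -1"
}}

```text
time_s: 2.1
tcp_pos: [0.499, 0.2844, 0.2004]
ee_rot: [[-0.36, -0.933, -0.001], [-0.933, 0.36, -0.001], [0.001, 0.001, -1.0]]
wrist_force: [0.1, 0.0, -0.1]
gripper_width: 0.998
gripper_force: 0.0
```

```bash
python3 - <<'E'
from h import *
rep(); snap('wrist','w1')
E
```

```text
t 2.1 q [ 45.8  18.1  -8.7  -0.  -63.2 -66.9] p [0.499  0.2844 0.2004] F [ 0.05  0.03 -0.14] w 0.998 gf 0.0
[[-0.36, -0.933, -0.001], [-0.933, 0.36, -0.001], [0.001, 0.001, -1.0]]
```

View pics/w1.png

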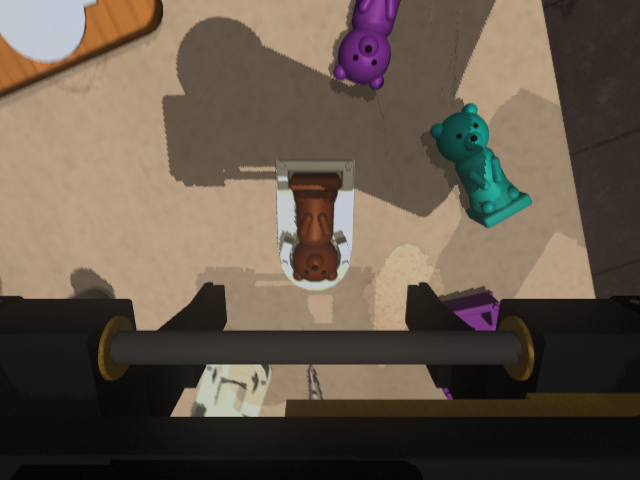

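The mould bear is at (315,230) in the wrist view, upright in the picture: foot at the top (315,183), head at the bottom (316,262).

```bash
python3 - <<'E'
from h import *
p,P,d=cloud('w1'); hsv=cv2.cvtColor(p,cv2.COLOR_RGB2HSV)
m=((hsv[:,:,0]<12)&(hsv[:,:,1]>130)).astype(np.uint8); m[:150]=0;m[295:]=0;m[:,:280]=0;m[:,350:]=0
n,L,S,C=cv2.connectedComponentsWithStats(m); i=1+S[1:,4].argmax();print(S[i])
q=P[L==i]; q=q[q[:,2]>.02]; c,s,a=cv2.minAreaRect(q[:,:2].astype(np.float32)); print(c,s,a)
# mould rim white
w=((hsv[:,:,1]<45)&(hsv[:,:,2]>130)).astype(np.uint8);w[:150]=0;w[295:]=0;w[:,:265]=0;w[:,365:]=0
q2=P[(w>0)&(d>0)];q2=q2[(q2[:,2]>.012)&(q2[:,2]<.034)];c2,s2,a2=cv2.minAreaRect(q2[:,:2].astype(np.float32));print('mould',c2,s2,a2)
# body sides at 27..58mm: bear axis dir from rect
a=np.radians(69.2);dv=np.array([np.cos(a),np.sin(a)])
t=(q[:,:2]-c)@dv; n_=(q[:,:2]-c)@[-dv[1],dv[0]]
print('t',np.percentile(t,[0.5,99.5]));
for lo in range(-50,50,10):
    k=(t>lo/1e3)&(t<lo/1e3+.01); print(lo,n_[k].min().round(4),n_[k].max().round(4),q[k,2].max().round(4))
E
```

```text
[ 290  174   50  106 3812]
(0.4948933720588684, 0.27470889687538147) (0.1345447599887848, 0.041827842593193054) 69.2252426147461
mould (0.5040079355239868, 0.29840996861457825) (0.11296850442886353, 0.06784214079380035) 68.71573638916016
t [-0.03095985  0.06591502]Traceback (most recent call last):
  File "<stdin>", line 14, in <module>
    return umr_minimum(a, axis, None, out, keepdims, initial, where)
ValueError: zero-size array to reduction operation minimum which has no identity
```

```bash
python3 - <<'E'
from h import *
A=T(down(-110.8,15),[.4973,.2809,.08]); B=A.copy();B[2,3]=.0116
rows(cur(),A,10); rows(A,B,10)
E
```

```text
10 x: -0.057 0.002 0.479 0.002 0.185 -0.007 -1  minz 0.08
10 x: -0.071 -0.0 0.264 -0.0 -0.0 -0.0 -1  minz 0.012
```

Emit:
{"method": "jog_arm", "body": {
  "plan": "-0.057 0.002 0.479 0.002 0.185 -0.007 -1;-0.057 0.002 0.479 0.002 0.185 -0.007 -1;-0.057 0.002 0.479 0.002 0.185 -0.007 -1;-0.057 0.002 0.479 0.002 0.185 -0.007 -1;-0.057 0.002 0.479 0.002 0.185 -0.007 -1;-0.057 0.002 0.479 0.002 0.185 -0.007 -1;-0.057 0.002 0.479 0.002 0.185 -0.007 -1;-0.057 0.002 0.479 0.002 0.185 -0.007 -1;-0.057 0.002 0.479 0.002 0.185 -0.007 -1;-0.057 0.002 0.479 0.002 0.185 -0.007 -1"
}}

```text
time_s: 3.15
tcp_pos: [0.4988, 0.2859, 0.0798]
ee_rot: [[-0.335, -0.938, -0.088], [-0.906, 0.347, -0.242], [0.257, -0.002, -0.966]]
wrist_force: [-0.4, -0.3, 0.3]
gripper_width: 1.0
gripper_force: 0.0
```

Emit:
{"method": "jog_arm", "body": {
  "plan": "-0.071 0 0.264 0 0 0 -1;-0.071 0 0.264 0 0 0 -1;-0.071 0 0.264 0 0 0 -1;-0.071 0 0.264 0 0 0 -1;-0.071 0 0.264 0 0 0 -1;-0.071 0 0.264 0 0 0 -1;-0.071 0 0.264 0 0 0 -1;-0.071 0 0.264 0 0 0 -1;-0.071 0 0.264 0 0 0 -1;-0.071 0 0.264 0 0 0 -1"
}}

```text
time_s: 4.15
tcp_pos: [0.499, 0.2863, 0.0119]
ee_rot: [[-0.336, -0.938, -0.087], [-0.907, 0.347, -0.24], [0.255, -0.002, -0.967]]
wrist_force: [-0.7, 0.5, -0.8]
gripper_width: 0.997
gripper_force: 0.0
```

Emit:
{"method": "jog_arm", "body": {
  "plan": "0 0 0 0 0 0 0;0 0 0 0 0 0 0;0 0 0 0 0 0 0.2;0 0 0 0 0 0 0.3;0 0 0 0 0 0 0.4;0 0 0 0 0 0 0.5;0 0 0 0 0 0 0.6;0 0 0 0 0 0 0.8;0 0 0 0 0 0 1;0 0 0 0 0 0 1"
}}

```text
time_s: 5.15
tcp_pos: [0.499, 0.2863, 0.0125]
ee_rot: [[-0.336, -0.938, -0.087], [-0.907, 0.347, -0.24], [0.255, -0.002, -0.967]]
wrist_force: [0.1, 0.2, 1.2]
gripper_width: 0.383
gripper_force: 30.0
```

```bash
python3 - <<'E'
from h import *
rep()
E
```

```text
t 5.15 q [ 48.8  35.8 -13.9   6.5 -54.3 -73.6] p [0.499  0.2863 0.0125] F [0.14 0.23 1.2 ] w 0.383 gf 29.97800024400931
[[-0.336, -0.938, -0.087], [-0.907, 0.347, -0.24], [0.255, -0.002, -0.967]]
```

```bash
python3 - <<'E'
from h import *
C=cur(); d=np.array([np.cos(np.radians(69.2)),np.sin(np.radians(69.2)),0]);
Rb=np.stack([[0,0,1.],np.cross(d,[0,0,1.]),d],1); Bm=T(Rb,np.r_[np.array([.5011,.2911])-.051*d[:2],.026])
H=np.linalg.inv(C)@Bm; np.save('H1.npy',H)
print('foot in tool',H[:3,3].round(4))
U=C.copy();U[2,3]=.25; rows(C,U,10,1)
V=U.copy();V[:3,3]=[.62,-.24,.25]; rows(U,V,22,1)
E
```

```text
foot in tool [ 0.0477  0.0002 -0.0013]
10 x: 0.243 -0.002 -0.918 0.0 -0.0 0.0 1  minz 0.036
22 x: 0.794 -0.538 0.211 0.0 -0.0 0.0 1  minz 0.25
```

Emit:
{"method": "jog_arm", "body": {
  "plan": "0.1 0 -0.4 0 0 0 1;0.1 0 -0.4 0 0 0 1;0.25 0 -0.95 0 0 0 1;0.25 0 -0.95 0 0 0 1;0.25 0 -0.95 0 0 0 1;0.25 0 -0.95 0 0 0 1;0.25 0 -0.95 0 0 0 1;0.25 0 -0.95 0 0 0 1;0.25 0 -0.95 0 0 0 1;0.25 0 -0.95 0 0 0 1"
}}

```text
time_s: 6.15
tcp_pos: [0.4986, 0.2866, 0.2317]
ee_rot: [[-0.336, -0.938, -0.087], [-0.907, 0.347, -0.239], [0.254, -0.002, -0.967]]
wrist_force: [-0.4, 0.5, -1.1]
gripper_width: 0.384
gripper_force: 30.0
```

Emit:
{"method": "jog_arm", "body": {
  "plan": "0.4 -0.27 0.1 0 0 0 1;0.79 -0.54 0.21 0 0 0 1;0.79 -0.54 0.21 0 0 0 1;0.79 -0.54 0.21 0 0 0 1;0.79 -0.54 0.21 0 0 0 1;0.79 -0.54 0.21 0 0 0 1;0.79 -0.54 0.21 0 0 0 1;0.79 -0.54 0.21 0 0 0 1;0.79 -0.54 0.21 0 0 0 1;0.79 -0.54 0.21 0 0 0 1"
}}

```text
time_s: 7.15
tcp_pos: [0.5512, 0.0585, 0.2293]
ee_rot: [[-0.336, -0.938, -0.088], [-0.907, 0.347, -0.24], [0.256, -0.001, -0.967]]
wrist_force: [-0.0, -0.1, -1.6]
gripper_width: 0.387
gripper_force: 30.0
```

Emit:
{"method": "jog_arm", "body": {
  "plan": "0.79 -0.54 0.21 0 0 0 1;0.79 -0.54 0.21 0 0 0 1;0.79 -0.54 0.21 0 0 0 1;0.79 -0.54 0.21 0 0 0 1;0.79 -0.54 0.21 0 0 0 1;0.79 -0.54 0.21 0 0 0 1;0.79 -0.54 0.21 0 0 0 1;0.79 -0.54 0.21 0 0 0 1;0.79 -0.54 0.21 0 0 0 1;0.79 -0.54 0.21 0 0 0 1"
}}

```text
time_s: 8.15
tcp_pos: [0.6067, -0.1797, 0.2291]
ee_rot: [[-0.336, -0.938, -0.088], [-0.907, 0.347, -0.24], [0.256, -0.0, -0.967]]
wrist_force: [-0.5, 1.0, -0.5]
gripper_width: 0.387
gripper_force: 30.0
```

```bash
python3 - <<'E'
from h import *
rep()
C=cur(); H=np.load('H1.npy')
Bt=T(np.eye(3),[.652,-.178,.12])
# target tool: final bear z up, heading keep -> tool rot down(-110.8,-75)
for az in(-110.8,-125):
    # bear x = -heading
    h=np.radians(az+180); bx=-np.array([np.cos(h),np.sin(h),0]); Bt[:3,:3]=np.stack([bx,np.cross([0,0,1.],bx),[0,0,1.]],1)
    W=Bt@np.linalg.inv(H); print(W.round(3).tolist()); rows(C,W,12,1)
E
```

```text
t 8.15 q [  4.4  23.8  -2.5  14.3 -70.5 -30.3] p [ 0.6067 -0.1797  0.2291] F [-0.53  1.03 -0.5 ] w 0.387 gf 29.98414011359273
[[-0.336, -0.938, -0.088], [-0.907, 0.347, -0.24], [0.256, -0.0, -0.967]]
[[-0.083, -0.934, 0.347, 0.657], [-0.242, 0.357, 0.902, -0.165], [-0.967, -0.009, -0.255, 0.166], [0.0, 0.0, 0.0, 1.0]]
12 x: 0.002 -0.137 0.261 0.008 -0.938 0.003 1  minz 0.166
[[-0.14, -0.818, 0.558, 0.66], [-0.214, 0.575, 0.79, -0.167], [-0.967, -0.009, -0.255, 0.166], [0.0, 0.0, 0.0, 1.0]]
12 x: -0.011 -0.122 0.273 0.091 -0.931 0.145 1  minz 0.166
```

Emit:
{"method": "jog_arm", "body": {
  "plan": "0 -0.137 0.261 0.008 -0.938 0.003 1;0 -0.137 0.261 0.008 -0.938 0.003 1;0 -0.137 0.261 0.008 -0.938 0.003 1;0 -0.137 0.261 0.008 -0.938 0.003 1;0 -0.137 0.261 0.008 -0.938 0.003 1;0 -0.137 0.261 0.008 -0.938 0.003 1;0 -0.137 0.261 0.008 -0.938 0.003 1;0 -0.137 0.261 0.008 -0.938 0.003 1;0 -0.137 0.261 0.008 -0.938 0.003 1;0 -0.137 0.261 0.008 -0.938 0.003 1"
}}

```text
time_s: 9.15
tcp_pos: [0.6465, -0.173, 0.1727]
ee_rot: [[-0.166, -0.935, 0.315], [-0.463, 0.356, 0.812], [-0.87, -0.011, -0.492]]
wrist_force: [-0.4, 0.7, -1.2]
gripper_width: 0.386
gripper_force: 30.0
```

```bash
cat >> h.py <<'E'
def goal(H,x,y,z,hd,N):
    h=np.radians(hd); bx=-np.array([np.cos(h),np.sin(h),0]);B=T(np.stack([bx,np.cross([0,0,1.],bx),[0,0,1.]],1),[x,y,z])
    W=B@np.linalg.inv(H); rows(cur(),W,N,1); b=cur()@H; print('bear now',b[:3,3].round(4),'z',b[:3,2].round(3)); return W
E
python3 - <<'E'
from h import *
rep(); H=np.load('H1.npy'); goal(H,.652,-.178,.1,69.2,5)
E
```

```text
t 9.15 q [-30.7  37.9  16.3 -59.3 -87.3  24.1] p [ 0.6465 -0.173   0.1727] F [-0.41  0.66 -1.24] w 0.386 gf 29.977952557092067
[[-0.166, -0.935, 0.315], [-0.463, 0.356, 0.812], [-0.87, -0.011, -0.492]]
5 x: 0.164 -0.051 0.165 0.001 -0.367 0.003 1  minz 0.146
bear now [ 0.6381 -0.1961  0.1318] z [0.089 0.238 0.967]
```

Emit:
{"method": "jog_arm", "body": {
  "plan": "0.164 -0.051 0.165 0 -0.367 0.003 1;0.164 -0.051 0.165 0 -0.367 0.003 1;0.164 -0.051 0.165 0 -0.367 0.003 1;0.164 -0.051 0.165 0 -0.367 0.003 1;0.164 -0.051 0.165 0 -0.367 0.003 1;0 0 0 0 0 0 1;0 0 0 0 0 0 1;0 0 0 0 0 0 1;0 0 0 0 0 0 1;0 0 0 0 0 0 1"
}}

```text
time_s: 10.15
tcp_pos: [0.657, -0.1643, 0.1463]
ee_rot: [[-0.084, -0.935, 0.344], [-0.247, 0.354, 0.902], [-0.965, -0.009, -0.261]]
wrist_force: [0.6, -0.5, -1.4]
gripper_width: 0.386
gripper_force: 30.0
```

```bash
python3 - <<'E'
from h import *
rep(); H=np.load('H1.npy'); goal(H,.652,-.178,.04,69.2,10)
snap('scene','s2');snap('top','t2')
z=lambda f,u,v,w:cv2.resize(cv2.imread('pics/'+f+'.png')[v-w:v+w,u-w:u+w],(400,400),interpolation=cv2.INTER_CUBIC)
cv2.imwrite('pics/c2.png',np.hstack([z('s2',470,290,90),z('t2',450,180,70)]))
E
```

```text
t 10.15 q [-34.3  45.4  17.4 -70.4 -94.3  31.1] p [ 0.657  -0.1643  0.1463] F [ 0.63 -0.45 -1.43] w 0.386 gf 29.97705616242456
[[-0.084, -0.935, 0.344], [-0.247, 0.354, 0.902], [-0.965, -0.009, -0.261]]
10 x: 0.235 0.002 0.058 0.002 -0.004 0.001 1  minz 0.086
bear now [ 0.6524 -0.1772  0.1006] z [0.002 0.005 1.   ]
```

View pics/c2.png

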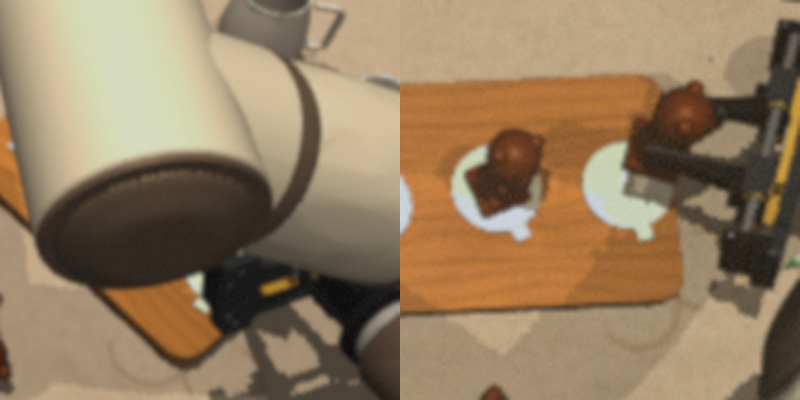

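The bear is held upright over the right card, with its head at about (685,113) in the crop's top half. Next I check the head position by depth and lower it.

```bash
python3 - <<'E'
from h import *
p,P,d=cloud('t2'); hsv=cv2.cvtColor(p,cv2.COLOR_RGB2HSV)
m=(hsv[:,:,0]<12)&(hsv[:,:,1]>120)&(P[:,:,2]>.14)&(P[:,:,1]<-.12)&(P[:,:,1]>-.26)&(P[:,:,0]>.55)&(P[:,:,0]<.75)
q=P[m];print(len(q),q[:,2].max())
f=np.linalg.lstsq(np.c_[2*q,np.ones(len(q))],(q**2).sum(1),rcond=None)[0];print('head ctr',f[:3],np.sqrt(f[3]+f[:3]@f[:3]))
print('rect',cv2.minAreaRect(q[q[:,2]>.17][:,:2].astype(np.float32)))
E
```

```text
265 0.20848271467637625
head ctr [ 0.65256595 -0.17489748  0.18179168] 0.023216051521281426
rect ((0.6508631110191345, -0.1738767921924591), (0.0391557440161705, 0.037950098514556885), 38.590789794921875)
```

Emit:
{"method": "jog_arm", "body": {
  "plan": "0.26 0.002 0.065 0 0 0 1;0.26 0.002 0.065 0 0 0 1;0.26 0.002 0.065 0 0 0 1;0.26 0.002 0.065 0 0 0 1;0.26 0.002 0.065 0 0 0 1;0.26 0.002 0.065 0 0 0 1;0.26 0.002 0.065 0 0 0 1;0.26 0.002 0.065 0 0 0 1;0.26 0.002 0.065 0 0 0 1;0.26 0.002 0.065 0 0 0 1"
}}

```text
time_s: 11.25
tcp_pos: [0.6564, -0.1656, 0.0777]
ee_rot: [[-0.085, -0.935, 0.344], [-0.246, 0.355, 0.902], [-0.966, -0.008, -0.26]]
wrist_force: [-0.4, -0.2, -1.4]
gripper_width: 0.384
gripper_force: 30.0
```

```bash
python3 - <<'E'
from h import *
rep(); H=np.load('H1.npy'); goal(H,.652,-.178,.0225,69.2,10)
E
```

```text
t 11.25 q [-34.3  50.8  16.9 -70.  -92.3  36.6] p [ 0.6564 -0.1656  0.0777] F [-0.36 -0.24 -1.41] w 0.384 gf 29.977157468201767
[[-0.085, -0.935, 0.344], [-0.246, 0.355, 0.902], [-0.966, -0.008, -0.26]]
10 x: 0.036 -0.0 0.011 0.002 -0.004 -0.001 1  minz 0.068
bear now [ 0.6517 -0.1785  0.032 ] z [0.003 0.004 1.   ]
```

Emit:
{"method": "jog_arm", "body": {
  "plan": "0.03 0 0.009 0 0 0 1;0.03 0 0.009 0 0 0 1;0.03 0 0.009 0 0 0 1;0.03 0 0.009 0 0 0 1;0.03 0 0.009 0 0 0 1;0.03 0 0.009 0 0 0 1;0.03 0 0.009 0 0 0 1;0.03 0 0.009 0 0 0 1;0.03 0 0.009 0 0 0 1;0.03 0 0.009 0 0 0 1"
}}

```text
time_s: 12.25
tcp_pos: [0.6565, -0.1653, 0.0704]
ee_rot: [[-0.085, -0.935, 0.344], [-0.246, 0.355, 0.902], [-0.966, -0.008, -0.26]]
wrist_force: [0.5, 0.7, -1.0]
gripper_width: 0.382
gripper_force: 30.0
```

Emit:
{"method": "jog_arm", "body": {
  "plan": "0 0 0 0 0 0 1;0 0 0 0 0 0 1;0.02 0 0.005 0 0 0 1;0 0 0 0 0 0 1;0 0 0 0 0 0 1;0 0 0 0 0 0 1;0 0 0 0 0 0 1;0 0 0 0 0 0 1;0 0 0 0 0 0 1;0 0 0 0 0 0 1"
}}

```text
time_s: 13.25
tcp_pos: [0.6565, -0.1654, 0.07]
ee_rot: [[-0.085, -0.935, 0.344], [-0.246, 0.355, 0.902], [-0.966, -0.008, -0.26]]
wrist_force: [-0.4, -0.3, -1.3]
gripper_width: 0.384
gripper_force: 30.0
```

```bash
python3 - <<'E'
from h import *
rep(); H=np.load('H1.npy'); goal(H,.652,-.178,.0225,69.2,10)
E
```

```text
t 13.25 q [-34.3  51.5  16.9 -70.  -92.1  37.1] p [ 0.6565 -0.1654  0.07  ] F [-0.36 -0.28 -1.33] w 0.384 gf 29.97705631380086
[[-0.085, -0.935, 0.344], [-0.246, 0.355, 0.902], [-0.966, -0.008, -0.26]]
10 x: 0.006 -0.0 0.002 0.002 -0.004 -0.001 1  minz 0.068
bear now [ 0.6518 -0.1783  0.0243] z [0.003 0.004 1.   ]
```

Emit:
{"method": "jog_arm", "body": {
  "plan": "0.02 0 0.005 0 0 0 1;0 0 0 0 0 0 1;0.02 0 0.005 0 0 0 1;0 0 0 0 0 0 1;0.02 0 0.005 0 0 0 1;0 0 0 0 0 0 1;0 0 0 0 0 0 1;0 0 0 0 0 0 1;0 0 0 0 0 0 1;0 0 0 0 0 0 1"
}}

```text
time_s: 14.25
tcp_pos: [0.6565, -0.1654, 0.0684]
ee_rot: [[-0.085, -0.935, 0.344], [-0.246, 0.355, 0.902], [-0.966, -0.008, -0.26]]
wrist_force: [0.2, -0.2, 0.2]
gripper_width: 0.381
gripper_force: 30.0
```

```bash
python3 - <<'E'
from h import *
rep(); H=np.load('H1.npy'); goal(H,.652,-.178,.0225,69.2,10)
E
```

```text
t 14.25 q [-34.3  51.6  16.9 -70.  -92.1  37.3] p [ 0.6565 -0.1654  0.0684] F [ 0.15 -0.21  0.19] w 0.381 gf 29.97704079047253
[[-0.085, -0.935, 0.344], [-0.246, 0.355, 0.902], [-0.966, -0.008, -0.26]]
10 x: 0.0 -0.0 0.001 0.002 -0.004 -0.001 1  minz 0.068
bear now [ 0.6518 -0.1783  0.0227] z [0.003 0.004 1.   ]
```

Emit:
{"method": "jog_arm", "body": {
  "plan": "0.02 0 0.005 0 0 0 1;0 0 0 0 0 0 1;0 0 0 0 0 0 0.2;0 0 0 0 0 0 0.1;0 0 0 0 0 0 0;0 0 0 0 0 0 -0.2;0 0 0 0 0 0 -0.4;0 0 0 0 0 0 -0.6;0 0 0 0 0 0 -0.6;0 0 0 0 0 0 -0.6"
}}

```text
time_s: 15.25
tcp_pos: [0.6565, -0.1654, 0.0679]
ee_rot: [[-0.085, -0.935, 0.344], [-0.246, 0.355, 0.902], [-0.966, -0.008, -0.26]]
wrist_force: [0.3, -0.1, 0.1]
gripper_width: 0.785
gripper_force: 0.0
```

```bash
python3 - <<'E'
from h import *
rep(); snap('top','t3')
p,P,d=cloud('t3'); hsv=cv2.cvtColor(p,cv2.COLOR_RGB2HSV)
m=(hsv[:,:,0]<12)&(hsv[:,:,1]>120)&(P[:,:,2]>.085)&(P[:,:,1]<-.12)&(P[:,:,1]>-.26)&(P[:,:,0]>.55)&(P[:,:,0]<.75)
q=P[m];f=np.linalg.lstsq(np.c_[2*q,np.ones(len(q))],(q**2).sum(1),rcond=None)[0];print('head ctr',f[:3],len(q),np.sqrt(f[3]+f[:3]@f[:3]))
E
```

```text
t 15.25 q [-34.3  51.6  16.9 -70.  -92.1  37.3] p [ 0.6565 -0.1654  0.0679] F [ 0.25 -0.13  0.09] w 0.785 gf 0.0
[[-0.085, -0.935, 0.344], [-0.246, 0.355, 0.902], [-0.966, -0.008, -0.26]]
head ctr [ 0.65115412 -0.17638966  0.11076005] 238 0.01813246735223891
```

The bear is standing freely: its head is 88 mm above the card and centred. I back off along the tool axis.

Emit:
{"method": "jog_arm", "body": {
  "plan": "0 0 -0.1 0 0 0 -0.6;0 0 -0.2 0 0 0 -0.6;0 0 -0.4 0 0 0 -0.6;0 0 -0.5 0 0 0 -0.6;0 0 -0.7 0 0 0 -0.6;0 0 -0.7 0 0 0 -0.6;0 0 -0.8 0 0 0 -0.6;0 0 -0.8 0 0 0 -0.6;-0.5 0 -0.8 0 0 0 -0.6;-0.7 0 -0.8 0 0 0 -0.6"
}}

```text
time_s: 16.3
tcp_pos: [0.6081, -0.2904, 0.1349]
ee_rot: [[-0.087, -0.935, 0.345], [-0.244, 0.355, 0.902], [-0.966, -0.006, -0.259]]
wrist_force: [-0.1, 0.0, 0.7]
gripper_width: 0.799
gripper_force: 0.0
```

```bash
python3 - <<'E'
from h import *
rep(); C=cur()
M=T(down(-118,-35),[.50,-.22,.26]); A=T(down(-125.4,0),[.444,-.068,.2]); rows(C,A,14); rows(C,M,8); rows(M,A,10)
E
```

```text
t 16.3 q [ -43.6   50.    25.3  -66.3 -103.3   30.9] p [ 0.6081 -0.2904  0.1349] F [-0.06  0.03  0.68] w 0.799 gf 0.0
[[-0.087, -0.935, 0.345], [-0.244, 0.355, 0.902], [-0.966, -0.006, -0.259]]
14 x: -0.402 0.721 0.103 0.083 0.666 0.113 -1  minz 0.144
8 x: -0.592 0.644 -0.253 0.091 0.624 0.07 -1  minz 0.151
10 x: -0.305 0.505 0.368 0.028 0.437 0.09 -1  minz 0.2
```

Emit:
{"method": "jog_arm", "body": {
  "plan": "-0.592 0.644 -0.253 0.091 0.624 0.07 -1;-0.592 0.644 -0.253 0.091 0.624 0.07 -1;-0.592 0.644 -0.253 0.091 0.624 0.07 -1;-0.592 0.644 -0.253 0.091 0.624 0.07 -1;-0.592 0.644 -0.253 0.091 0.624 0.07 -1;-0.592 0.644 -0.253 0.091 0.624 0.07 -1;-0.592 0.644 -0.253 0.091 0.624 0.07 -1;-0.592 0.644 -0.253 0.091 0.624 0.07 -1;-0.305 0.505 0.368 0.028 0.437 0.09 -1;-0.305 0.505 0.368 0.028 0.437 0.09 -1"
}}

```text
time_s: 17.3
tcp_pos: [0.4892, -0.1862, 0.2553]
ee_rot: [[-0.436, -0.87, 0.231], [-0.769, 0.493, 0.407], [-0.468, -0.0, -0.884]]
wrist_force: [0.1, 1.0, -1.1]
gripper_width: 1.0
gripper_force: 0.0
```

Emit:
{"method": "jog_arm", "body": {
  "plan": "-0.305 0.505 0.368 0.028 0.437 0.09 -1;-0.305 0.505 0.368 0.028 0.437 0.09 -1;-0.305 0.505 0.368 0.028 0.437 0.09 -1;-0.305 0.505 0.368 0.028 0.437 0.09 -1;-0.305 0.505 0.368 0.028 0.437 0.09 -1;-0.305 0.505 0.368 0.028 0.437 0.09 -1;-0.305 0.505 0.368 0.028 0.437 0.09 -1;-0.305 0.505 0.368 0.028 0.437 0.09 -1;0 0 0 0 0 0 -1;0 0 0 0 0 0 -1"
}}

```text
time_s: 18.3
tcp_pos: [0.445, -0.0663, 0.2001]
ee_rot: [[-0.579, -0.815, 0.003], [-0.815, 0.579, -0.0], [-0.001, -0.002, -1.0]]
wrist_force: [-0.9, -0.1, 0.8]
gripper_width: 1.001
gripper_force: 0.0
```

```bash
python3 - <<'E'
from h import *
rep(); snap('wrist','w4')
p,P,d=cloud('w4'); hsv=cv2.cvtColor(p,cv2.COLOR_RGB2HSV)
m=((hsv[:,:,0]<12)&(hsv[:,:,1]>130)&(P[:,:,2]>.012)&(P[:,:,2]<.07)&(np.hypot(P[:,:,0]-.44,P[:,:,1]+.07)<.08)).astype(np.uint8)
n,L,S,C=cv2.connectedComponentsWithStats(m); i=1+S[1:,4].argmax();print(S[i])
q=P[L==i][:,:2];print(cv2.minAreaRect(q.astype(np.float32)))
c=np.array([.4405,-.072]);
for az in(-125.4,):
    a=np.radians(az);v=np.array([np.cos(a),np.sin(a)]);t=(q-c)@v;n_=(q-c)@[-v[1],v[0]]
    print('t',np.percentile(t,[.3,99.7]));
    for lo in range(-50,50,10):
        k=(t>lo/1e3)&(t<lo/1e3+.01)
        if k.sum(): print(lo,np.percentile(n_[k],[2,98]).round(4))
E
```

```text
t 18.3 q [ 12.4   5.8 -25.    0.1 -59.  -47.8] p [ 0.445  -0.0663  0.2001] F [-0.94 -0.08  0.83] w 1.001 gf 0.0
[[-0.579, -0.815, 0.003], [-0.815, 0.579, -0.0], [-0.001, -0.002, -1.0]]
[ 292  154   48  114 4394]
((0.4385078549385071, -0.07359287887811661), (0.10045700520277023, 0.042338840663433075), 54.902671813964844)
t [-0.04729613  0.05186181]
-50 [-0.0211  0.0193]
-40 [-0.0211  0.0179]
-30 [-0.0179  0.016 ]
-20 [-0.0167  0.0149]
-10 [-0.0166  0.0148]
0 [-0.0163  0.0147]
10 [-0.0146  0.0138]
20 [-0.0195  0.0187]
30 [-0.0195  0.0188]
40 [-0.0194  0.0195]
```

View pics/w4.png

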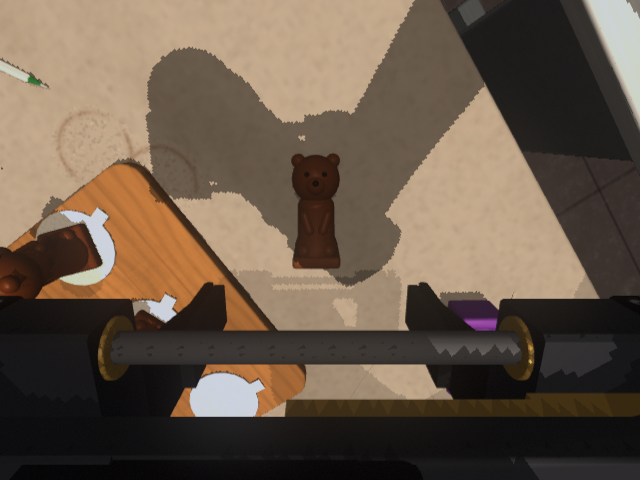

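The fallen bear is at (316,210) in the wrist view, head at the top and foot at the bottom. The first bear stands at (60,250).

```bash
python3 - <<'E'
from h import *
A=T(down(-125.2,-15),[.4458,-.0644,.075]); rows(cur(),A,10)
E
```

```text
10 x: 0.051 0.004 0.5 -0.002 -0.186 -0.003 -1  minz 0.075
```

Emit:
{"method": "jog_arm", "body": {
  "plan": "0.051 0.004 0.5 0 -0.186 -0.003 -1;0.051 0.004 0.5 0 -0.186 -0.003 -1;0.051 0.004 0.5 0 -0.186 -0.003 -1;0.051 0.004 0.5 0 -0.186 -0.003 -1;0.051 0.004 0.5 0 -0.186 -0.003 -1;0.051 0.004 0.5 0 -0.186 -0.003 -1;0.051 0.004 0.5 0 -0.186 -0.003 -1;0.051 0.004 0.5 0 -0.186 -0.003 -1;0.051 0.004 0.5 0 -0.186 -0.003 -1;0.051 0.004 0.5 0 -0.186 -0.003 -1"
}}

```text
time_s: 19.35
tcp_pos: [0.4461, -0.0656, 0.0743]
ee_rot: [[-0.557, -0.816, 0.153], [-0.789, 0.578, 0.209], [-0.259, -0.004, -0.966]]
wrist_force: [0.3, 0.0, 1.1]
gripper_width: 1.0
gripper_force: 0.0
```

```bash
python3 - <<'E'
from h import *
rep(); C=cur(); B=C.copy(); B[:3,3]=[.4458,-.0644,.0085]; rows(C,B,9)
E
```

```text
t 19.35 q [  3.   13.8 -31.7 -19.7 -36.5 -23.2] p [ 0.4461 -0.0656  0.0743] F [0.34 0.04 1.11] w 1.0 gf 0.0
[[-0.557, -0.816, 0.153], [-0.789, 0.578, 0.209], [-0.259, -0.004, -0.966]]
9 x: 0.072 0.006 0.283 -0.0 -0.0 -0.0 -1  minz 0.008
```

Emit:
{"method": "jog_arm", "body": {
  "plan": "0.072 0.006 0.283 0 0 0 -1;0.072 0.006 0.283 0 0 0 -1;0.072 0.006 0.283 0 0 0 -1;0.072 0.006 0.283 0 0 0 -1;0.072 0.006 0.283 0 0 0 -1;0.072 0.006 0.283 0 0 0 -1;0.072 0.006 0.283 0 0 0 -1;0.072 0.006 0.283 0 0 0 -1;0.072 0.006 0.283 0 0 0 -1;0 0 0 0 0 0 -1"
}}

```text
time_s: 20.35
tcp_pos: [0.444, -0.0632, 0.007]
ee_rot: [[-0.557, -0.817, 0.147], [-0.79, 0.576, 0.208], [-0.255, -0.0, -0.967]]
wrist_force: [-0.9, -0.8, 0.3]
gripper_width: 0.997
gripper_force: 0.0
```

Emit:
{"method": "jog_arm", "body": {
  "plan": "0 0 0 0 0 0 0;0 0 0 0 0 0 0;0 0 0 0 0 0 0.2;0 0 0 0 0 0 0.3;0 0 0 0 0 0 0.4;0 0 0 0 0 0 0.5;0 0 0 0 0 0 0.6;0 0 0 0 0 0 0.8;0 0 0 0 0 0 1;0 0 0 0 0 0 1"
}}

```text
time_s: 21.35
tcp_pos: [0.4448, -0.0633, 0.0082]
ee_rot: [[-0.556, -0.818, 0.15], [-0.791, 0.576, 0.208], [-0.257, -0.003, -0.967]]
wrist_force: [1.2, -0.5, 1.1]
gripper_width: 0.388
gripper_force: 29.9
```

```bash
python3 - <<'E'
from h import *
rep()
C=cur(); a=np.radians(-125.2);d=np.array([np.cos(a),np.sin(a),0]);
Rb=np.stack([[0,0,1.],np.cross(d,[0,0,1.]),d],1); Bm=T(Rb,[.469,-.0317,.022])
H=np.linalg.inv(C)@Bm; H[1,3]=0; np.save('H2.npy',H); print('foot in tool',H[:3,3].round(4))
U=C.copy();U[2,3]=.27; U[:2,3]+=[.03,.0]; rows(C,U,12,1)
V=T(down(-90,-15),[.60,.03,.27]); rows(U,V,12,1)
E
```

```text
t 21.35 q [  2.6  21.1 -33.5 -25.1 -28.4 -16.3] p [ 0.4448 -0.0633  0.0082] F [ 1.23 -0.53  1.14] w 0.388 gf 29.91717366501689
[[-0.556, -0.818, 0.15], [-0.791, 0.576, 0.208], [-0.257, -0.003, -0.967]]
foot in tool [-0.0419  0.     -0.0031]
12 x: -0.279 -0.084 -0.828 0.0 0.0 0.0 1  minz 0.03
12 x: -0.422 -0.298 0.113 -0.096 -0.002 -0.353 1  minz 0.27
```

Emit:
{"method": "jog_arm", "body": {
  "plan": "-0.12 0 -0.4 0 0 0 1;-0.12 0 -0.4 0 0 0 1;-0.28 -0.08 -0.9 0 0 0 1;-0.28 -0.08 -0.9 0 0 0 1;-0.28 -0.08 -0.9 0 0 0 1;-0.28 -0.08 -0.9 0 0 0 1;-0.28 -0.08 -0.9 0 0 0 1;-0.28 -0.08 -0.9 0 0 0 1;-0.28 -0.08 -0.9 0 0 0 1;-0.28 -0.08 -0.9 0 0 0 1"
}}

```text
time_s: 22.35
tcp_pos: [0.4615, -0.0651, 0.2192]
ee_rot: [[-0.556, -0.818, 0.15], [-0.791, 0.576, 0.208], [-0.256, -0.003, -0.967]]
wrist_force: [1.1, 0.1, -1.8]
gripper_width: 0.386
gripper_force: 29.9
```

```bash
python3 - <<'E'
from h import *
rep()
C=cur(); V=T(down(-85,-12),[.60,.06,.25]); rows(C,V,12,1)
E
```

```text
t 22.35 q [  3.7   3.9 -20.6 -13.7 -56.8 -32.2] p [ 0.4615 -0.0651  0.2192] F [ 1.08  0.15 -1.81] w 0.386 gf 29.926175381988287
[[-0.556, -0.818, 0.15], [-0.791, 0.576, 0.208], [-0.256, -0.003, -0.967]]
12 x: -0.552 -0.329 0.029 -0.099 0.028 -0.406 1  minz 0.222
```

Emit:
{"method": "jog_arm", "body": {
  "plan": "-0.552 -0.329 0.029 -0.099 0.028 -0.406 1;-0.552 -0.329 0.029 -0.099 0.028 -0.406 1;-0.552 -0.329 0.029 -0.099 0.028 -0.406 1;-0.552 -0.329 0.029 -0.099 0.028 -0.406 1;-0.552 -0.329 0.029 -0.099 0.028 -0.406 1;-0.552 -0.329 0.029 -0.099 0.028 -0.406 1;-0.552 -0.329 0.029 -0.099 0.028 -0.406 1;-0.552 -0.329 0.029 -0.099 0.028 -0.406 1;-0.552 -0.329 0.029 -0.099 0.028 -0.406 1;-0.552 -0.329 0.029 -0.099 0.028 -0.406 1"
}}

```text
time_s: 23.35
tcp_pos: [0.584, 0.0331, 0.2444]
ee_rot: [[-0.027, -1.0, 0.008], [-0.976, 0.028, 0.215], [-0.215, -0.002, -0.977]]
wrist_force: [0.8, -0.2, -1.1]
gripper_width: 0.386
gripper_force: 29.9
```

```bash
python3 - <<'E'
from h import *
rep(); H=np.load('H2.npy')
for hd in(-90,-75): goal(H,.6485,.043,.12,hd,13)
E
```

```text
t 23.35 q [ 12.3  17.3   0.4 -12.8 -70.5  -9.9] p [0.584  0.0331 0.2444] F [ 0.84 -0.23 -1.07] w 0.386 gf 29.926227796822786
[[-0.027, -1.0, 0.008], [-0.976, 0.028, 0.215], [-0.215, -0.002, -0.977]]
13 x: -0.126 -0.196 0.26 0.008 0.842 -0.017 1  minz 0.16
bear now [0.5851 0.0733 0.2565] z [-0.029 -0.999  0.042]
13 x: -0.107 -0.187 0.278 0.091 0.835 -0.153 1  minz 0.16
bear now [0.5851 0.0733 0.2565] z [-0.029 -0.999  0.042]
```

Emit:
{"method": "jog_arm", "body": {
  "plan": "-0.107 -0.187 0.278 0.091 0.835 -0.153 1;-0.107 -0.187 0.278 0.091 0.835 -0.153 1;-0.107 -0.187 0.278 0.091 0.835 -0.153 1;-0.107 -0.187 0.278 0.091 0.835 -0.153 1;-0.107 -0.187 0.278 0.091 0.835 -0.153 1;-0.107 -0.187 0.278 0.091 0.835 -0.153 1;-0.107 -0.187 0.278 0.091 0.835 -0.153 1;-0.107 -0.187 0.278 0.091 0.835 -0.153 1;-0.107 -0.187 0.278 0.091 0.835 -0.153 1;-0.107 -0.187 0.278 0.091 0.835 -0.153 1"
}}

```text
time_s: 24.35
tcp_pos: [0.6356, 0.0413, 0.1766]
ee_rot: [[0.081, -0.978, 0.191], [-0.567, -0.202, -0.799], [0.82, -0.044, -0.571]]
wrist_force: [0.6, 0.2, -1.4]
gripper_width: 0.387
gripper_force: 29.9
```

```bash
python3 - <<'E'
from h import *
rep(); H=np.load('H2.npy'); goal(H,.6485,.043,.1,-75,6)
E
```

```text
t 24.35 q [ 34.8  32.3 -25.2  53.9 -71.3 -61.2] p [0.6356 0.0413 0.1766] F [ 0.62  0.17 -1.4 ] w 0.387 gf 29.916507080197334
[[0.081, -0.978, 0.191], [-0.567, -0.202, -0.799], [0.82, -0.044, -0.571]]
6 x: -0.178 -0.083 0.202 0.043 0.414 -0.079 1  minz 0.14
bear now [0.6316 0.0676 0.144 ] z [ 0.028 -0.343  0.939]
```

Emit:
{"method": "jog_arm", "body": {
  "plan": "-0.178 -0.083 0.202 0.043 0.414 -0.079 1;-0.178 -0.083 0.202 0.043 0.414 -0.079 1;-0.178 -0.083 0.202 0.043 0.414 -0.079 1;-0.178 -0.083 0.202 0.043 0.414 -0.079 1;-0.178 -0.083 0.202 0.043 0.414 -0.079 1;-0.178 -0.083 0.202 0.043 0.414 -0.079 1;0 0 0 0 0 0 1;0 0 0 0 0 0 1;0 0 0 0 0 0 1;0 0 0 0 0 0 1"
}}

```text
time_s: 25.35
tcp_pos: [0.6519, 0.0292, 0.1397]
ee_rot: [[0.069, -0.966, 0.25], [-0.253, -0.259, -0.932], [0.965, 0.001, -0.262]]
wrist_force: [-0.2, 0.1, -1.0]
gripper_width: 0.39
gripper_force: 29.9
```

```bash
python3 - <<'E'
from h import *
rep(); H=np.load('H2.npy'); goal(H,.6485,.043,.032,-75,10)
snap('top','t5'); snap('scene','s5')
for f in('t5','s5'):
    p,P,d=cloud(f); hsv=cv2.cvtColor(p,cv2.COLOR_RGB2HSV)
    m=(hsv[:,:,0]<12)&(hsv[:,:,1]>120)&(P[:,:,2]>.155)&(P[:,:,2]<.21)&(abs(P[:,:,1]-.043)<.05)&(abs(P[:,:,0]-.65)<.05)
    q=P[m]
    if len(q)>30: g=np.linalg.lstsq(np.c_[2*q,np.ones(len(q))],(q**2).sum(1),rcond=None)[0];print('head ctr',g[:3],len(q),np.sqrt(g[3]+g[:3]@g[:3]))
z=lambda f,u,v,w:cv2.resize(cv2.imread('pics/'+f+'.png')[v-w:v+w,u-w:u+w],(400,400),interpolation=cv2.INTER_CUBIC)
cv2.imwrite('pics/c5.png',np.hstack([z('s5',430,260,100),z('t5',410,180,80)]))
E
```

```text
t 25.35 q [ 34.1  42.7 -29.4  67.3 -81.2 -72.8] p [0.6519 0.0292 0.1397] F [-0.2   0.13 -1.02] w 0.39 gf 29.917457420378923
[[0.069, -0.966, 0.25], [-0.253, -0.259, -0.932], [0.965, 0.001, -0.262]]
10 x: -0.263 -0.002 0.069 0.002 0.004 -0.0 1  minz 0.072
bear now [0.6482 0.0427 0.1   ] z [ 0.002 -0.006  1.   ]
head ctr [0.64914638 0.04286156 0.1806114 ] 276 0.02292091408853217
head ctr [0.65108251 0.044757   0.17874284] 405 0.02530218580014418
```

View pics/c5.png

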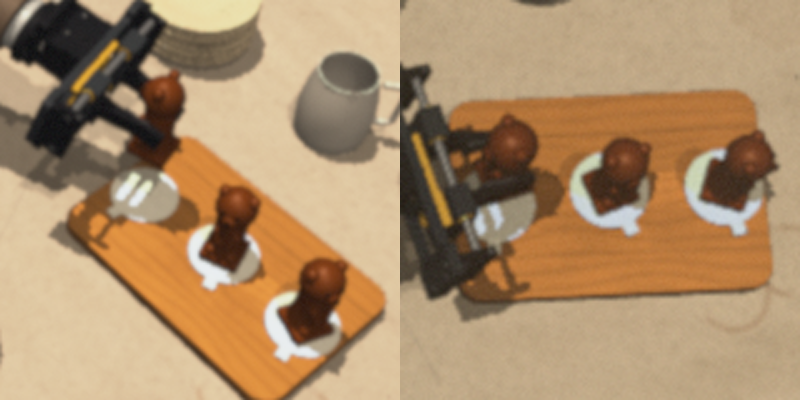

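The second bear hangs upright over the left card (head at crop pixel 165,100), and the other two stand in the middle of their cards. Now I lower it.

Emit:
{"method": "jog_arm", "body": {
  "plan": "-0.263 -0.002 0.069 0 0 0 1;-0.263 -0.002 0.069 0 0 0 1;-0.263 -0.002 0.069 0 0 0 1;-0.263 -0.002 0.069 0 0 0 1;-0.263 -0.002 0.069 0 0 0 1;-0.263 -0.002 0.069 0 0 0 1;-0.263 -0.002 0.069 0 0 0 1;-0.263 -0.002 0.069 0 0 0 1;-0.263 -0.002 0.069 0 0 0 1;-0.263 -0.002 0.069 0 0 0 1"
}}

```text
time_s: 26.45
tcp_pos: [0.6517, 0.0294, 0.0699]
ee_rot: [[0.071, -0.966, 0.249], [-0.251, -0.259, -0.933], [0.965, 0.004, -0.261]]
wrist_force: [-0.4, 0.5, -1.0]
gripper_width: 0.384
gripper_force: 29.9
```

Emit:
{"method": "jog_arm", "body": {
  "plan": "-0.03 0 0.008 0 0 0 1;-0.03 0 0.008 0 0 0 1;-0.03 0 0.008 0 0 0 1;-0.03 0 0.008 0 0 0 1;-0.03 0 0.008 0 0 0 1;-0.03 0 0.008 0 0 0 1;-0.03 0 0.008 0 0 0 1;-0.03 0 0.008 0 0 0 1;0 0 0 0 0 0 1;0 0 0 0 0 0 1"
}}

```text
time_s: 27.45
tcp_pos: [0.6517, 0.0294, 0.0642]
ee_rot: [[0.071, -0.966, 0.249], [-0.251, -0.259, -0.933], [0.965, 0.004, -0.261]]
wrist_force: [0.3, 0.5, -0.9]
gripper_width: 0.387
gripper_force: 29.9
```

```bash
python3 - <<'E'
from h import *
rep(); H=np.load('H2.npy'); goal(H,.6485,.043,.0225,-75,10)
E
```

```text
t 27.45 q [ 33.8  49.2 -29.9  68.7 -78.6 -79.2] p [0.6517 0.0294 0.0642] F [ 0.33  0.5  -0.9 ] w 0.387 gf 29.91735588759184
[[0.071, -0.966, 0.249], [-0.251, -0.259, -0.933], [0.965, 0.004, -0.261]]
10 x: -0.008 -0.002 0.002 0.002 0.003 0.001 1  minz 0.062
bear now [0.6479 0.0429 0.0246] z [ 0.004 -0.004  1.   ]
```

Emit:
{"method": "jog_arm", "body": {
  "plan": "-0.02 0 0.005 0 0 0 1;0 0 0 0 0 0 1;-0.02 0 0.005 0 0 0 1;0 0 0 0 0 0 1;-0.02 0 0.005 0 0 0 1;0 0 0 0 0 0 1;0 0 0 0 0 0 1;0 0 0 0 0 0 1;0 0 0 0 0 0 1;0 0 0 0 0 0 1"
}}

```text
time_s: 28.45
tcp_pos: [0.6517, 0.0294, 0.0629]
ee_rot: [[0.071, -0.966, 0.249], [-0.251, -0.259, -0.933], [0.965, 0.003, -0.261]]
wrist_force: [-0.4, 0.1, 0.5]
gripper_width: 0.387
gripper_force: 29.9
```

```bash
python3 - <<'E'
from h import *
rep(); H=np.load('H2.npy'); goal(H,.6485,.043,.0225,-75,10)
E
```

```text
t 28.45 q [ 33.8  49.3 -29.9  68.8 -78.6 -79.4] p [0.6517 0.0294 0.0629] F [-0.4   0.15  0.51] w 0.387 gf 29.92279440164566
[[0.071, -0.966, 0.249], [-0.251, -0.259, -0.933], [0.965, 0.003, -0.261]]
10 x: -0.003 -0.002 0.0 0.002 0.003 0.001 1  minz 0.062
bear now [0.6479 0.0429 0.0232] z [ 0.004 -0.003  1.   ]
```

The force has changed from hanging weight (-1 N) to about +0.5 N, so it is touching. I release and back off.

Emit:
{"method": "jog_arm", "body": {
  "plan": "-0.01 0 0.003 0 0 0 1;0 0 0 0 0 0 1;0 0 0 0 0 0 0.2;0 0 0 0 0 0 0.1;0 0 0 0 0 0 0;0 0 0 0 0 0 -0.2;0 0 0 0 0 0 -0.4;0 0 0 0 0 0 -0.6;0 0 0 0 0 0 -0.6;0 0 0 0 0 0 -0.6"
}}

```text
time_s: 29.45
tcp_pos: [0.6517, 0.0294, 0.0624]
ee_rot: [[0.071, -0.966, 0.249], [-0.251, -0.259, -0.933], [0.965, 0.004, -0.261]]
wrist_force: [-1.0, 0.1, -0.1]
gripper_width: 0.782
gripper_force: 0.0
```

Emit:
{"method": "jog_arm", "body": {
  "plan": "0 0 -0.1 0 0 0 -0.6;0 0 -0.2 0 0 0 -0.6;0 0 -0.4 0 0 0 -0.6;0 0 -0.5 0 0 0 -0.6;0 0 -0.7 0 0 0 -0.6;0 0 -0.7 0 0 0 -0.6;0 0 -0.8 0 0 0 -0.6;0 0 -0.8 0 0 0 -0.6;0.5 0 -0.8 0 0 0 -0.6;0.7 0 -0.8 0 0 0 -0.6"
}}

```text
time_s: 30.45
tcp_pos: [0.617, 0.159, 0.13]
ee_rot: [[0.072, -0.966, 0.25], [-0.25, -0.26, -0.933], [0.966, 0.005, -0.26]]
wrist_force: [0.4, 1.1, 1.0]
gripper_width: 0.798
gripper_force: 0.0
```

```bash
python3 - <<'E'
from h import *
rep(); snap('top','t6'); snap('scene','s6')
for f in('t6','s6'):
    p,P,d=cloud(f); hsv=cv2.cvtColor(p,cv2.COLOR_RGB2HSV)
    for x,y in((.649,.043),(.65,-.067),(.652,-.178)):
        m=(hsv[:,:,0]<12)&(hsv[:,:,1]>120)&(P[:,:,2]>.085)&(abs(P[:,:,1]-y)<.045)&(abs(P[:,:,0]-x)<.045)
        q=P[m]
        if len(q)>30: g=np.linalg.lstsq(np.c_[2*q,np.ones(len(q))],(q**2).sum(1),rcond=None)[0];print(f,'head',g[:3].round(4),len(q))
z=lambda f,u,v,w:cv2.resize(cv2.imread('pics/'+f+'.png')[v-w:v+w,u-w:u+w],(400,400),interpolation=cv2.INTER_CUBIC)
cv2.imwrite('pics/c6.png',np.hstack([z('s6',430,270,100),z('t6',410,180,80)]))
E
```

```text
t 30.45 q [ 47.   46.6 -20.7  55.1 -87.5 -70.6] p [0.617 0.159 0.13 ] F [0.43 1.13 1.  ] w 0.798 gf 0.0
[[0.072, -0.966, 0.25], [-0.25, -0.26, -0.933], [0.966, 0.005, -0.26]]
t6 head [0.6463 0.0447 0.1105] 216
t6 head [ 0.6549 -0.0653  0.1096] 224
t6 head [ 0.6505 -0.1762  0.1099] 208
s6 head [0.6457 0.0416 0.1073] 297
s6 head [ 0.6534 -0.0684  0.1067] 316
s6 head [ 0.6493 -0.1789  0.1068] 379
```

View pics/c6.png

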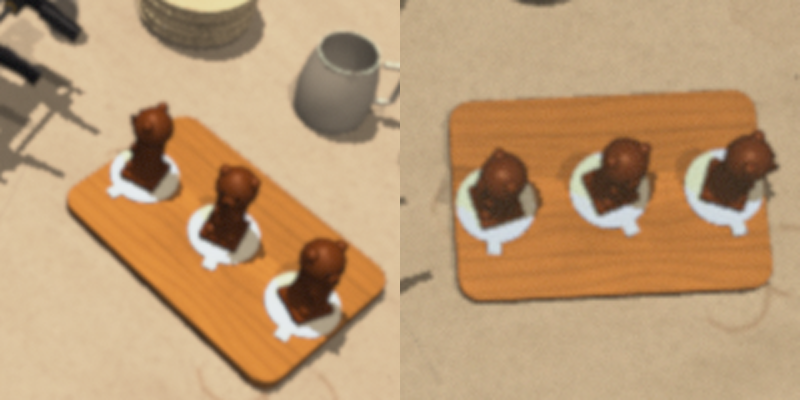

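All three bears stand centred on their cards, and the arm is clear.

```bash
python3 -c "
from station import r
print(r.finish_job())"
```

```text
the job is handed in; nothing more can be done
None
```

Both bears stand upright and centred on their own cards, the third bear was left alone, and the job was handed in at about 30.5 s; the hand-in call returned no verdict.

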